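# Close the feed chute and hold the food processor on full pulse

### The job

Get the food processor shredding: lower the loose orange-flanged pusher into the orange-banded feed chute on the lid (do not drop it in) until its flange sits fully home on the rim, and let go of it. Only then turn the sprung dial on the motor tower clockwise from off, past the first and second clicks to the third (the three orange dots, full pulse), and keep holding it there against its spring: the program finishes with the fingers still holding the dial at the third click, and the other things on the counter left where they are.

Things in the scene. Friction and masses are not known exactly. Their poses are not given: they have to be found in the camera images.
- processor: White food processor, fixed, 345 mm wide (y), 200 mm deep (x), front to its -x. Origin: centre of its underside. At +y a clear bowl 166 mm across with handle out to y = +201 mm; smoked lid, top 148 mm above the counter, with a clear upright feed chute. At -y the motor tower, 145 mm wide, flat top 130 mm above the counter; the dial is on it, 30 mm to -x, 88 mm to -y of the origin.
- chute_mouth (a point): Centre of the feed chute's mouth in the plane of its rim, 195 mm above the counter, 38 mm to -x and 85 mm to +y of the processor's origin. Bore 44 mm across, flaring to 52 mm at the rim; 61 mm outside at the rim, orange band just below it; 74 mm deep, open below.
- pusher: Loose pusher standing upright on the counter, about 110 g, round about its z axis. Origin: centre of its underside. From the bottom up: white plug 40 mm across, 75 mm long with bevelled foot; orange flange 61 mm across, 10 mm thick; white round grip 32 mm across, 32 mm tall. 117 mm in all. Seated, the flange rests on the chute's rim.
- pusher_seat (a point): Centre of the underside of the pusher's flange, 75 mm above the pusher's origin; coincides with chute_mouth when the pusher is fully home.
- dial (a joint): Angle of the speed dial in rad: 0 at off, growing clockwise seen from above. Clicks (detents) at 0.47, 0.94 and 1.41, end stop at 1.47. When let go anywhere a spring takes it all the way back to off: about 0.09 N m at off, 0.17 N m at the third click, and up to 0.05 N m more to pass each click.
- dial_grip (a point): Point on the dial's upright axis, 153 mm above the counter, in the middle of its wing: a light grey bar 50 x 14 mm, from 139 to 164 mm above the counter, on a 54 mm round skirt. The point turns with the dial: x along the bar to its end with the orange pointer line. At off x is 0.71 rad anticlockwise of the processor's x axis, at the third click 0.71 rad clockwise.
- pepper_mill: dark wooden pepper mill, 54 mm wide, 145 mm tall, standing. Bystander, loose. Origin: centre of its underside.
- spice_jar: spice jar with dark metal cap, 48 mm wide, 100 mm tall, standing. Bystander, loose. Origin: centre of its underside.
- beaker: steel measuring beaker, open cup 66 mm wide, 85 mm tall, standing. Bystander, loose. Origin: centre of its underside.
- mealbox_left: empty clear glass meal box, 150 x 205 x 64 mm, open at the top, in front of the robot at its left. Bystander, loose. Origin: centre of its underside.
- mealbox_right: the same kind of glass meal box, at the robot's right. Bystander, loose. Origin: centre of its underside.
- slicing_disc: spare slicing disc of the processor, 156 mm wide steel disc 4 mm thick with a white hub, lying flat, 24 mm tall. Bystander, loose. Origin: centre of its underside.

How it is judged:
By the outcome, as a careful person would: the job done as asked, in the order asked, and still so for the second after the job is handed in, while the arm keeps its last pose, push and grip.
It also fails if it takes over 56 s, if anything falls off the work surface, if the arm or the gripper's body presses on something with over 40 N, if the wrist force passes 120 N, or if a joint passes its speed limit or range.

### The arm

A 7-joint arm with a two-finger parallel gripper is mounted at the origin on the work surface. World frame = base frame: x ahead of the robot, y to its left, z up, the work surface at z = 0. Lengths are in mm, angles in rad, forces in N, time in s.
With the tool pointing down it reaches from about 400 to 875 mm from the base axis. Payload 19.3 kg.
Tool frame: the origin (TCP) lies at the very end of the fingers, on their centre line; the grasp point (between the pads) lies 19 mm behind it; z points along the fingers, y is the line along which they close (so a half turn about z gives the same grasp; the last joint's range is limited). The gripper opens to 85 mm and grips with 20 to 120 N. Pads are 22 mm wide; open, the fingers measure 114 mm over their backs; the gripper's body (76 mm by 85 mm) begins 54 mm behind the grasp point. The pads swing forward as they close: fully open they stand 13 mm farther back than shut.
Start: joints at [-1.367, 0.521, -0.036, 1.599, 0.021, 1.021, -0.113], TCP at [169.014, 601.705, 231.291] pointing down, gripper open.
Joint ranges: [-2.91, 2.91], [-0.3, 2.13], [-1.5, 1.42], [0.17, 2.43], [-1.26, 4.41], [0.16, 1.93], [-2.52, 2.52]. Speed limits (rad/s): [1.89, 1.89, 2.39, 2.39, 3.01, 3.01, 3.01].

### API

Orientations are given as a 3x3 rotation matrix whose columns are the frame's x, y, z axes.
In Python, from workcell import robot gives the robot as it stands. Calls block until the motion is done:
- robot.movep(position, orientation): joint-space move of the TCP to a pose.
- robot.movel(position, frame=None, max_speed=150, guard=None): straight line of the TCP; frame=None keeps the orientation; max_speed is the mean speed in mm/s. With guard (N) it stops when the force on the tool has changed by that much, and returns True; else False.
- robot.goto_joints(angles): joint-space move.
- robot.open_gripper() and robot.clamp(): open the fingers fully, or close them until they stop; the grip force is fixed at half the most.
- robot.wait(seconds).
- robot.inverse_kinematics(position, orientation): joint angles nearest the present ones, or None.
- robot.read_state(): the state.
- robot.camera(name): name is "side" or "top" or "wrist"; returns a dict with "image" (420x560x3 uint8, blue, green, red), "range_z" (420x560 float32, mm along the optical axis (not along the pixel's ray), 0 where there is no reading), "fx", "fy", "cx", "cy" (pixels), "cam_to_world" (4x4, takes a point from camera to world coordinates). Camera axes: x right, y up, looking along -z (the intrinsics and any distortion apply to the point x, -y, -z); pixel columns grow to the right and rows downward; lengths in mm; the calibration is good to about 2 mm. The wrist camera is an equidistant fisheye: a pixel r from the principal point sees the ray r / f radians off the axis. A picture is of the moment at which its call begins.
A pose or a line that the arm cannot do raises robot.PlanningError and nothing moves.
- robot.finish_job(): hands the job in; it is judged then, once.
Trained networks look in a picture, given as the dict that the camera call returned (one of the last four; its "shot" number tells which), for a name from the list of things; names that differ only in an ending like _2 or _b are one class to them, and where a whole thing is asked for, a point or a joint stands for the part that bears it (a point fixed in the world has none). Each returns a list of dicts, best first, with "conf" (0 to 1); they miss things now and then, are a little off and sometimes report something else, mostly with a low value. They report only what shows in the picture. A call takes as long as a camera call.
- robot.recognise(picture, thing): "centre" ([column, row] in pixels, amid what is visible of it).
The state is a dict: "time": time; "qpos": joint angles; "qvel": joint speeds; "joint_efforts": joint torques, N m; "eef_pos": TCP position; "tool_rot": TCP orientation; "ft_force": force on the tool from outside, world axes, zero at the start; "torque": the same for the moment, N m; "finger_gap": finger opening in mm; "gripper_force": force on a finger pad.
Only numpy, scipy, OpenCV 4.12 (cv2) and the standard library are available. Lean on these libraries where they do the work, as an engineer would, in place of code of your own. Each camera call takes 0.05 s, during which the arm holds its last target. There are 200 camera calls.

## Working session

There is one attempt and no reset: what is moved stays moved. The work goes in short steps, each a Python script; the robot and the scene stay as the last script left them, time stands still between calls to the robot, and variables do not carry over. Pictures are saved under pics/ and viewed, at most 10 in all, crops included, and the job is handed in when it is done.

```bash
mkdir -p pics
cat > h.py <<'E'
import numpy as np, cv2
from workcell import robot
def cloud(p):
    z=p["range_z"]; v,u=np.mgrid[0:z.shape[0],0:z.shape[1]]
    c=np.stack([(u-p["cx"])/p["fx"]*z,-(v-p["cy"])/p["fy"]*z,-z,np.ones_like(z)],-1)
    w=(c@np.array(p["cam_to_world"]).T)[...,:3]; w[z<=0]=np.nan
    return w
E
python3 - <<'E'
from h import *
for n in("top","side"):
    p=robot.camera(n); cv2.imwrite(f"pics/{n}0.png",p["image"]); np.savez(f"{n}0.npz",**{k:np.array(v) for k,v in p.items()})
    w=cloud(p); print(n,np.array(p["cam_to_world"]).round(2).tolist(),p["fx"])
    for t in["processor","pusher","dial","chute_mouth","pepper_mill","spice_jar","beaker","mealbox_left","mealbox_right","slicing_disc"]:
        try:r=robot.recognise(p,t)
        except Exception as e: print(t,e);continue
        for d in r[:2]:
            c,rr=np.round(d["centre"]).astype(int); print(t,round(d["conf"],2),c,rr,w[rr,c].round(0))
print(robot.read_state()["time"],robot.read_state()["finger_gap"])
E
```

```text
top [[-0.02, 1.0, -0.08, 398.26], [-1.0, -0.02, 0.02, -53.92], [0.02, 0.08, 1.0, 1470.63], [0.0, 0.0, 0.0, 1.0]] 430.33157003856496
processor 0.87 256 166 [654.  11.  45.]
dial 0.52 280 171 [616. -68. 165.]
chute_mouth 0.77 260 165 [657.  -2.  44.]
chute_mouth 0.16 311 252 [ 363. -170.    1.]
pepper_mill 0.69 371 219 [ 465. -348.  140.]
spice_jar 0.63 149 226 [457. 349. 100.]
beaker 0.56 358 175 [ 623. -337.   12.]
mealbox_left 0.79 213 260 [343. 162.   7.]
mealbox_left 0.34 358 174 [ 628. -338.    4.]
mealbox_right 0.57 313 256 [ 349. -176.    1.]
slicing_disc 0.87 405 243 [ 387. -486.   25.]
slicing_disc 0.52 281 173 [611. -71. 155.]
side [[1.0, 0.07, -0.04, 455.69], [-0.08, 0.74, -0.66, -864.73], [-0.02, 0.66, 0.75, 994.19], [0.0, 0.0, 0.0, 1.0]] 438.8584574709709
processor 0.7 332 194 [629. -77. 141.]
pusher 0.75 308 122 [611. 306.  88.]
dial 0.77 328 196 [617. -86. 145.]
chute_mouth 0.75 335 195 [637. -81. 141.]
pepper_mill 0.59 279 314 [ 464. -381.   79.]
spice_jar 0.91 266 126 [471. 345.  52.]
beaker 0.61 341 290 [ 625. -299.   24.]
mealbox_left 0.76 227 170 [333. 190.   5.]
mealbox_right 0.79 236 252 [ 360. -143.    6.]
mealbox_right 0.68 326 196 [610. -92. 152.]
slicing_disc 0.9 251 382 [ 392. -507.   20.]
slicing_disc 0.59 304 121 [599. 318.  84.]
1.1 85.40945320684567
```

Run:
```python
import cv2,numpy as np
a=cv2.imread("pics/top0.png")[100:310,120:440];b=cv2.imread("pics/side0.png")[70:280,180:460]
cv2.imwrite("pics/m.png",np.vstack([cv2.resize(a,None,fx=1.4,fy=1.4,interpolation=2),cv2.resize(b,(448,294))]))
cv2.imwrite("pics/m1.png",cv2.resize(a,(800,525),interpolation=2))
cv2.imwrite("pics/m2.png",cv2.resize(b,(800,600),interpolation=2))
```

```text
(no output)
```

View pics/m1.png

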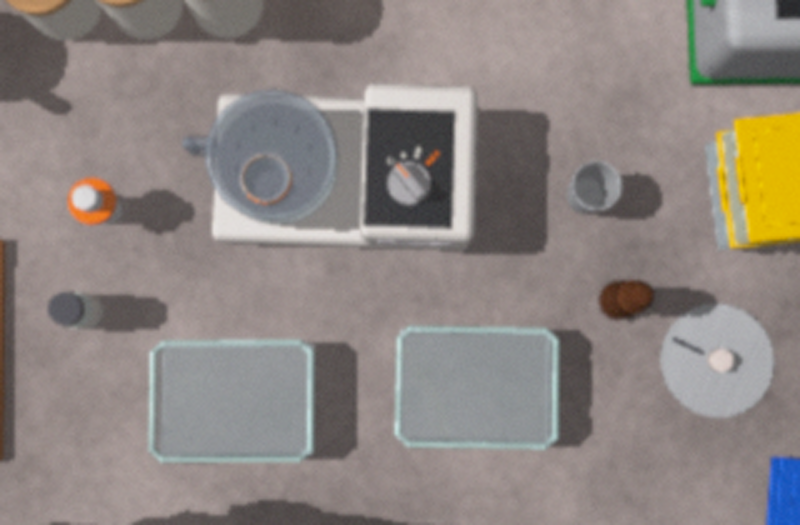

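View pics/m2.png

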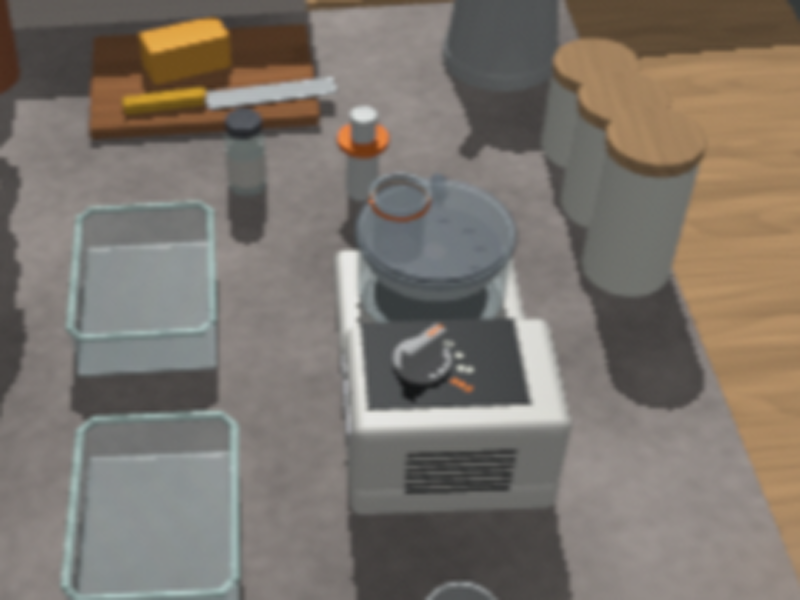

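The top crop shows the pusher's orange flange at (92,200), the chute ring at (265,180) and the dial at (409,184), with its wing pointing up-left. The side crop agrees, and the dial is off. Next I fit the geometry with ray–plane intersections.

```bash
cat >> h.py <<'E'
def ray(p,u,v,z):
    """pinhole pixels -> world points on height z"""
    u=np.asarray(u,float);v=np.asarray(v,float)
    T=np.array(p["cam_to_world"]); d=np.stack([(u-p["cx"])/p["fx"],-(v-p["cy"])/p["fy"],-np.ones_like(u)],-1)@T[:3,:3].T
    o=T[:3,3]; return o+d*((z-o[2])/d[...,2])[...,None]
E
python3 - <<'E'
from h import *
for n in("top","side"):
    p=dict(np.load(f"{n}0.npz",allow_pickle=True)); w=cloud(p); im=p["image"]; hsv=cv2.cvtColor(im,cv2.COLOR_BGR2HSV)
    H,S,V=[hsv[...,i].astype(int) for i in range(3)]
    o=(H>2)&(H<20)&(S>100)&(V>120)
    nn,l,st,ce=cv2.connectedComponentsWithStats(o.astype(np.uint8))
    cnt=w[(abs(w[...,2])<12)&(abs(w[...,0]-450)<60)&(abs(w[...,1])<60)]; print(n,"counter z",np.median(cnt[:,2]))
    for i in range(1,nn):
        if st[i,4]>3: print(st[i],ce[i].round(1),ray(p,*ce[i],85).round(0),ray(p,*ce[i],195).round(0),np.nanmedian(w[l==i],0).round(0))
    # pusher points
    m=(np.hypot(w[...,0]-610,w[...,1]-312)<60)&(w[...,2]>105); 
    print("grip top",np.nanmean(w[m],0).round(1),m.sum(), np.nanpercentile(w[m],[2,98],axis=0).round(0).tolist())
    # dial top
    m=(np.hypot(w[...,0]-617,w[...,1]+75)<45)&(w[...,2]>157)&(w[...,2]<172)
    q=w[m][:,:2]; print("wing",q.mean(0).round(1),m.sum(),np.nanmedian(w[m][:,2])); 
    if len(q)>5:
        e,vv=np.linalg.eigh(np.cov(q.T)); print(e,np.degrees(np.arctan2(vv[1,1],vv[0,1]))); print(cv2.minAreaRect(q.astype(np.float32)))
    m=(abs(w[...,2]-130)<7)&(abs(w[...,1]+75)<110)&(abs(w[...,0]-650)<130)
    print("tower",cv2.minAreaRect(w[m][:,:2].astype(np.float32)),np.median(w[m][:,2]))
    m=(abs(w[...,2]-148)<6)&(abs(w[...,1]-80)<110)&(abs(w[...,0]-650)<130)
    print("lid",m.sum(), cv2.minEnclosingCircle(w[m][:,:2].astype(np.float32)) if m.sum() else 0)
    m=(abs(w[...,2]-195)<6)&(abs(w[...,1]-80)<110)&(abs(w[...,0]-620)<130)
    print("rim",m.sum(), cv2.minEnclosingCircle(w[m][:,:2].astype(np.float32)) if m.sum() else 0)
E
```

```text
top counter z -0.2972811093399059
[    0     0   560   358 60579] [291.4  70.9] [ 964. -112.   85.] [ 919. -108.  195.] [1401. -134. -750.]
[290 160   6   6  17] [292.4 162.9] [ 655. -109.   85.] [ 635. -105.  195.] [ 647. -106.  130.]
[147 171  19  19 191] [157.  180.6] [604. 329.  85.] [588. 299. 195.] [601. 327.  84.]
[ 86 196  19  47 446] [ 92.3 213.9] [500. 534.  85.] [492. 487. 195.] [505. 563.  17.]
[  85  196   35   90 1109] [106.8 253.6] [373. 487.  85.] [375. 444. 195.] [328. 498.  17.]
[ 63 228  25  38 185] [ 75.2 246.2] [398. 586.  85.] [398. 536. 195.] [397. 590.  65.]
[ 36 322  28  10  49] [ 48.7 325.4] [153. 664.  85.] [172. 607. 195.] [162. 643. 140.]
[ 65 343   4   7   9] [ 66.7 345.9] [ 89. 607.  85.] [113. 554. 195.] [100. 580. 138.]
[ 46 354  16   6  27] [ 54.5 356.9] [ 56. 643.  85.] [ 83. 588. 195.] [ 69. 616. 140.]
[ 31 362   5   5  19] [ 33.4 364.2] [ 36. 707.  85.] [ 65. 647. 195.] [-183. 1166. -751.]
[ 487  372   73   41 2453] [518.8 393. ] [ -90. -809.   85.] [ -52. -749.  195.] [ -388. -1261.  -749.]
grip top [605.6 330.7 115.8] 86 [[592.0, 317.0, 107.0], 
[... 1418 characters left out ...]
  5   9  39] [312.8 118. ] [630. 329.  85.] [609. 185. 195.] [629. 323.  86.]
[338 202   7   5  19] [341.  204.2] [660. -65.  85.] [ 635. -162.  195.] [ 649. -105.  131.]
grip top [609.7 329.  114.8] 71 [[596.0, 314.0, 106.0], [623.0, 348.0, 121.0]]
wing [617.2 -79.4] 94 163.6084908535546
[ 18.17573385 216.66646874] -143.67250465384137
((618.3905029296875, -77.01048278808594), (51.240596771240234, 15.089218139648438), 36.06442642211914)
tower ((647.40185546875, -63.46177673339844), (200.97146606445312, 197.3085174560547), 87.85962677001953) 130.7118074572362
lid 1348 ((657.9368286132812, 90.96813201904297), 83.93499755859375)
rim 127 ((619.43603515625, 95.68250274658203), 31.894149780273438)
```

```bash
cat >> h.py <<'E'
def R(a):
    """tool down, tool y at world angle a (deg)"""
    a=np.radians(a); y=np.array([np.cos(a),np.sin(a),0]); z=np.array([0,0,-1.]); return np.column_stack([np.cross(y,z),y,z])
PUSH=np.array([608,329.5]); CH=np.array([617,95.5]); DIAL=np.array([615.8,-78.])
E
python3 - <<'E'
from h import *
s=robot.read_state();r=np.array(s["tool_rot"]);print("yang",np.degrees(np.arctan2(r[1,1],r[0,1])),s["ft_force"],s["gripper_force"])
f=lambda q: None if q is None else np.round(q,2).tolist()
for a in(-180,-135,-90,-45,0,45,90,135): print(a,"P",f(robot.inverse_kinematics([*PUSH,90],R(a))),"C",f(robot.inverse_kinematics([*CH,208],R(a))))
for a in(127.5,87,46.5,42,-52.5,-93,-133.5,-138): print(a,f(robot.inverse_kinematics([*DIAL,142],R(a))))
E
```

```text
yang 74.3097157152844 [-0.07064553 -0.20676419  0.55756023] 0.0
-180 P [-0.34, 0.81, -0.4, 1.5, 0.36, 0.91, 2.29] C [0.48, 0.87, -1.28, 1.59, 0.85, 1.34, 2.23]
-135 P [-1.17, 1.19, 1.22, 1.55, -1.16, 1.25, -2.11] C [-0.91, 0.91, 1.22, 1.66, -0.91, 1.24, -1.84]
-90 P [-0.94, 0.88, 0.62, 1.53, -0.6, 0.92, -1.69] C [-0.7, 0.65, 0.71, 1.65, -0.48, 1.02, -1.4]
-45 P [-0.85, 0.84, 0.44, 1.53, -0.43, 0.88, -1.04] C [-0.7, 0.65, 0.71, 1.65, -0.48, 1.02, -0.62]
0 P [-0.74, 0.8, 0.26, 1.52, -0.25, 0.85, -0.39] C [-0.61, 0.61, 0.56, 1.65, -0.37, 0.99, 0.07]
45 P [-0.65, 0.79, 0.12, 1.52, -0.11, 0.84, 0.29] C [-0.49, 0.57, 0.37, 1.64, -0.24, 0.97, 0.74]
90 P [-0.56, 0.78, -0.04, 1.51, 0.03, 0.85, 0.96] C [-0.35, 0.55, 0.16, 1.63, -0.1, 0.97, 1.41]
135 P [-0.45, 0.79, -0.21, 1.5, 0.2, 0.87, 1.62] C [-0.22, 0.54, -0.05, 1.62, 0.03, 0.97, 2.08]
127.5 [-0.01, 0.62, 0.07, 1.69, -0.05, 0.83, 2.3]
87 [-0.15, 0.63, 0.27, 1.7, -0.21, 0.83, 1.73]
46.5 [-0.22, 0.65, 0.37, 1.71, -0.3, 0.84, 1.1]
42 [-0.22, 0.65, 0.38, 1.71, -0.31, 0.84, 1.03]
-52.5 [-0.39, 0.73, 0.67, 1.71, -0.55, 0.9, -0.41]
-93 [-0.45, 0.76, 0.77, 1.72, -0.65, 0.93, -1.04]
-133.5 [-0.63, 1.02, 1.22, 1.73, -1.04, 1.19, -1.43]
-138 [-0.63, 1.02, 1.22, 1.73, -1.04, 1.19, -1.51]
```

Run:
```python
from h import *
robot.movep([*PUSH,170],R(45))
robot.movel([*PUSH,90],R(45),guard=15)
robot.clamp(); s=robot.read_state(); print(s["time"],s["finger_gap"],s["gripper_force"],np.round(s["eef_pos"],1),np.round(s["ft_force"],1))
robot.open_gripper()
robot.movep([*PUSH,90],R(-45)); robot.clamp(); s=robot.read_state(); print(s["time"],s["finger_gap"],np.round(s["eef_pos"],1),np.round(s["ft_force"],1))
robot.movel([*PUSH,270])
for n in("wrist","top"):
    p=robot.camera(n); cv2.imwrite(f"pics/{n}1.png",p["image"])
print(p["shot"],robot.read_state()["time"],robot.read_state()["finger_gap"])
```

```text
4.2167 30.227104437186703 59.371131823863834 [608.4 329.8  90.7] [-0.2 -0.2  5.7]
6.55 30.068793280986604 [608.  329.8  90.2] [-1.1  0.7  4.9]
4 8.0 29.799281799940157
```

View pics/wrist1.png

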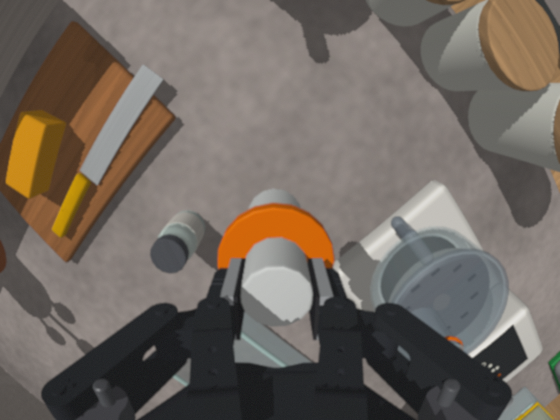

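The pusher is held upright: flange at about (275,240), grip between the fingers. Next I move above the chute and check alignment.

Run:
```python
from h import *
robot.movel([*PUSH,310])
robot.movel([*CH,310],R(-45),max_speed=200)
robot.movel([*CH,297]); 
s=robot.read_state(); print(s["time"],np.round(s["eef_pos"],1),np.round(s["ft_force"],1),s["finger_gap"])
p=robot.camera("side"); im=p["image"]; np.savez("side2.npz",**{k:np.array(v) for k,v in p.items()})
cv2.imwrite("pics/s2.png",cv2.resize(im[90:240,220:420],(800,600),interpolation=2))
```

```text
9.9917 [616.6  96.4 296.4] [ 0.4  1.3 -1.4] 29.913306578523166
```

View pics/s2.png

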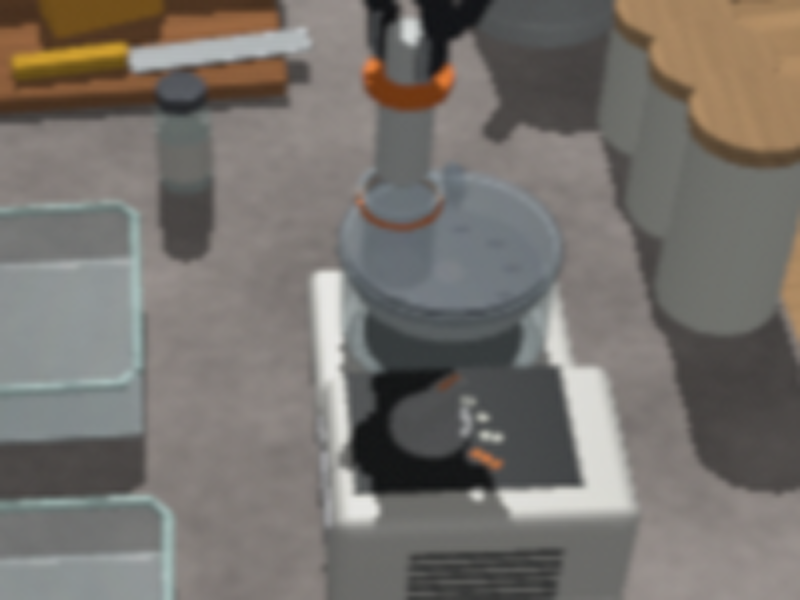

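The plug's foot, at (404,180), sits about 2 mm right of the chute ring's centre, at (400,200). I'll measure both with the same camera.

Run:
```python
from h import *
p=dict(np.load("side2.npz",allow_pickle=True)); w=cloud(p); hsv=cv2.cvtColor(p["image"],cv2.COLOR_BGR2HSV)
o=(hsv[...,0]<20)&(hsv[...,1]>120)
near=np.hypot(w[...,0]-617,w[...,1]-96)<45
from scipy.optimize import least_squares
def fit(q,r): return least_squares(lambda c:np.hypot(q[:,0]-c[0],q[:,1]-c[1])-r,[618,90],loss="soft_l1").x.round(1)
m=near&o&(w[...,2]>270); q=w[m]; print("flange",m.sum(),np.percentile(q,[2,50,98],axis=0).round(1).tolist()); s=q[(q[:,1]<95)&(q[:,2]<286)]; print(fit(s,30.5))
for z0,z1 in((212,228),(228,245),(245,262)):
    m=near&(w[...,2]>z0)&(w[...,2]<z1); q=w[m]; print("plug",z0,m.sum(),q.mean(0).round(1),fit(q,20))
m=near&(w[...,2]>160)&(w[...,2]<200); q=w[m]; b=w[near&o&(w[...,2]<215)]; print("band",len(b),b.mean(0) if len(b) else 0, fit(b,30.5) if len(b) else 0)
q=w[near&(w[...,2]>185)&(w[...,2]<202)]; print("rim",len(q),fit(q,29),cv2.minEnclosingCircle(q[:,:2].astype(np.float32)))
```

```text
flange 154 [[591.4, 69.1, 284.2], [614.4, 80.6, 291.5], [645.3, 108.4, 310.3]]
[619.7 101.9]
plug 212 60 [617.1  85.2 220.1] [619.6 101.1]
plug 228 75 [616.7  85.9 236.6] [619.5 101.3]
plug 245 67 [617.7  85.1 253.3] [619.9 101.1]
band 1 [631.72510824  68.76637522 187.36261517] [615.2  94.4]
rim 122 [618.3  96.5] ((616.3382568359375, 94.61445617675781), 31.971256256103516)
```

Run:
```python
from h import *
from scipy.optimize import least_squares
def fit(q,r,c0): return least_squares(lambda c:np.hypot(q[:,0]-c[0],q[:,1]-c[1])-r,c0,loss="soft_l1").x.round(1)
p=dict(np.load("side0.npz",allow_pickle=True)); w=cloud(p)
near=np.hypot(w[...,0]-608,w[...,1]-330)<40
for a,b in((10,30),(30,50),(50,70)):
    q=w[near&(w[...,2]>a)&(w[...,2]<b)]; print("plug0",len(q),q.mean(0).round(1),fit(q,20,[608,325]))
q=w[near&(w[...,2]>95)&(w[...,2]<112)];print("grip0",len(q),fit(q,16,[608,325]))
for n,c in(("side0",(619,96)),("side2",(619,96)),("top0",(615,95))):
    p=dict(np.load(n+".npz",allow_pickle=True)); w=cloud(p)
    q=w[(np.hypot(w[...,0]-c[0],w[...,1]-c[1])<45)&(w[...,2]>150)&(w[...,2]<203)]
    f=q[(q[:,2]>188)]; print(n,"rim z",len(f),np.median(f[:,2]).round(1), np.percentile(f,[3,97],axis=0).round(1).tolist(),least_squares(lambda c:np.hypot(f[:,0]-c[0],f[:,1]-c[1])-c[2],[c[0],c[1],28],loss="soft_l1").x.round(1))
s=robot.read_state(); print(s["eef_pos"])
p=robot.camera("wrist"); np.savez("wrist2.npz",**{k:np.array(v) for k,v in p.items()}); cv2.imwrite("pics/w2.png",p["image"])
```

```text
plug0 38 [605.3 318.   21.2] [611.2 334.6]
plug0 53 [610.2 317.7  41.3] [611.2 334.3]
plug0 42 [609.1 317.8  59.5] [610.8 334.7]
grip0 36 [610.4 334.8]
side0 rim z 137 193.9 [[591.1, 65.9, 188.5], [645.2, 123.0, 198.6]] [618.1  94.5  27.1]
side2 rim z 87 194.0 [[590.9, 67.5, 188.4], [645.8, 116.9, 197.2]] [618.3  94.8  27. ]
top0 rim z 118 193.6 [[586.3, 67.1, 188.6], [641.3, 123.6, 198.5]] [613.9  95.1  27. ]
[616.89561264  96.13410922 296.94417035]
```

View pics/w2.png

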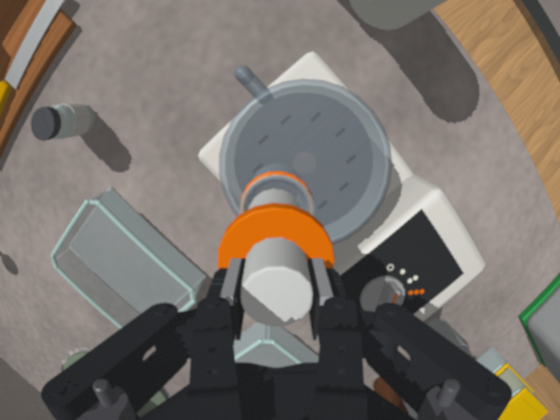

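```bash
sed -i 's/^PUSH=.*/PUSH=np.array([608,329.5]); CH=np.array([616,94.3]); DIAL=np.array([615.4,-79.])/' h.py
python3 - <<'E'
from h import *
st=lambda:(lambda s:print(round(s["time"],2),np.round(s["eef_pos"],1),np.round(s["ft_force"],1),np.round(s["torque"],2),round(s["finger_gap"],1)))(robot.read_state())
robot.movel([*CH,297]); st()
for z in(265,240,222):
    h=robot.movel([*CH,z],max_speed=60,guard=10); print(z,h); st()
    if h: break
E
```

```text
10.34 [616.   94.2 297.3] [ 0.2  0.5 -0.7] [-0.    0.01 -0.04] 30.1
265 False
11.03 [616.1  94.2 265.1] [-0.1 -0.4 -0.7] [-0.05 -0.04 -0.02] 30.3
240 False
11.59 [616.   94.2 239.9] [ 0.5 -0.1 -0.7] [-0.01 -0.    0.04] 30.2
222 False
12.04 [615.9  94.2 221.7] [-0.8  0.6 -0.1] [-0.01 -0.05 -0.01] 29.8
```

Clean entry into the bore with no side force. Now to seat it.

Run:
```python
from h import *
st=lambda:(lambda s:print(round(s["time"],2),np.round(s["eef_pos"],1),np.round(s["ft_force"],1),round(s["finger_gap"],1)))(robot.read_state())
print(robot.movel([*CH,200],max_speed=25,guard=12)); st()
robot.wait(.2); st()
p=robot.camera("side"); cv2.imwrite("pics/s3.png",cv2.resize(p["image"][90:240,220:420],(800,600),interpolation=2))
```

```text
True
12.6 [615.8  94.5 210. ] [-1.   1.5  5.4] 30.1
12.8 [615.8  94.6 209.9] [-2.   1.5  5.9] 30.0
```

View pics/s3.png

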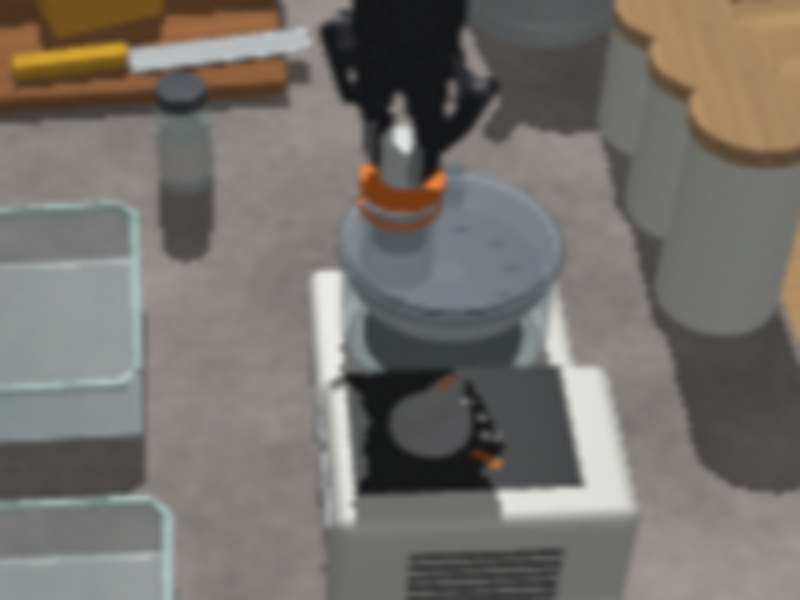

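The flange is on the rim at (400,205): contact came at TCP z = 210, as predicted. Next I release, check, and move to the dial.

Run:
```python
from h import *
st=lambda:(lambda s:print(round(s["time"],2),np.round(s["eef_pos"],1),np.round(s["ft_force"],1),round(s["torque"][2],2),round(s["finger_gap"],1)))(robot.read_state())
robot.open_gripper(); robot.wait(.2)
robot.movel([*CH,300]); st()
robot.movep([*DIAL,260],R(-52.7)); st()
p=robot.camera("side"); w=cloud(p); hsv=cv2.cvtColor(p["image"],cv2.COLOR_BGR2HSV)
o=(hsv[...,0]<20)&(hsv[...,1]>120)&(np.hypot(w[...,0]-618,w[...,1]-96)<45)
print("flange z",np.percentile(w[o][:,2],[5,25,50,75,90,97]).round(1))
cv2.imwrite("pics/s4.png",cv2.resize(p["image"][90:240,220:420],(800,600),interpolation=2))
pt=robot.camera("wrist"); cv2.imwrite("pics/w4.png",pt["image"])
```

```text
14.38 [615.6  94.4 299.2] [-0.8  0.5 -0.3] 0.01 85.8
15.12 [615.2 -79.2 259.3] [-0.   0.5 -0. ] -0.02 85.6
flange z [185.8 200.2 204.4 205.8 207.  207.8]
```

View pics/s4.png

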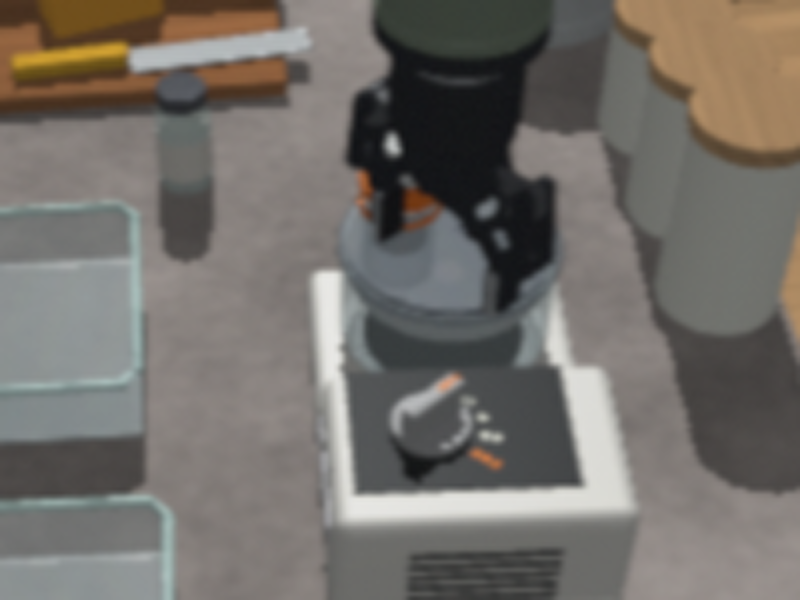

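View pics/w4.png

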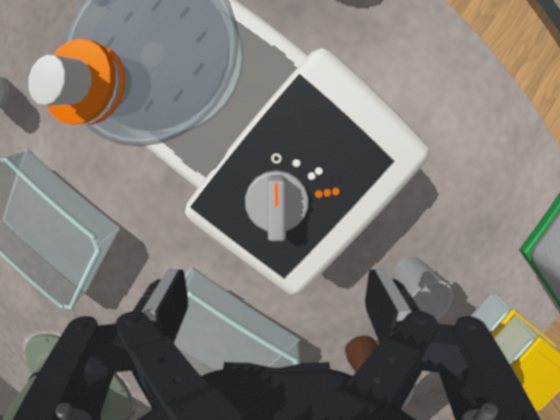

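The pusher is seated, with flange top at about 206 mm. In the wrist picture the wing at (276,205) is upright and centred between the fingers. Now I grip the dial and turn it.

Run:
```python
from h import *
def st():
    s=robot.read_state(); r=np.array(s["tool_rot"]); a=np.degrees(np.arctan2(r[1,1],r[0,1]))
    print(round(s["time"],2),"a",round(a,1),np.round(s["eef_pos"],1),np.round(s["ft_force"],1),round(s["torque"][2],3),round(s["finger_gap"],1)); return a
print(robot.movel([*DIAL,142],max_speed=80,guard=12)); st()
robot.clamp(); a0=st()
for d in (0.25,0.5,0.75,1.0,1.2,1.35,1.43):
    robot.movel([*DIAL,142],R(-52.7-np.degrees(d))); a=st(); print("  cmd",d,"got",round(np.radians(-52.7-a),3))
```

```text
False
16.85 a -52.7 [615.6 -79.  142.4] [-0.5  0.7 -0. ] -0.012 85.4
17.5 a -52.7 [615.2 -78.7 142.2] [-3.8  2.   6.2] 0.084 12.5
17.9 a -67.0 [615.1 -78.4 142.2] [-4.9  3.5  8.5] 0.119 12.8
  cmd 0.25 got 0.25
18.3 a -81.3 [614.9 -78.1 142.2] [-7.1  5.8 10.2] 0.125 13.1
  cmd 0.5 got 0.5
18.7 a -95.6 [614.9 -77.8 142.2] [-6.5  7.5 12.2] 0.149 12.7
  cmd 0.75 got 0.749
19.1 a -110.0 [615.  -77.5 142.2] [-7.2  9.1 12.3] 0.152 12.6
  cmd 1.0 got 0.999
19.45 a -121.4 [615.1 -77.2 142.2] [-7.  10.5 12.5] 0.145 13.2
  cmd 1.2 got 1.199
19.75 a -130.0 [615.2 -77.  142.2] [-6.5 11.3 12.4] 0.144 13.0
  cmd 1.35 got 1.349
20.0 a -134.6 [615.3 -77.  142.2] [-4.7 11.4 11.8] 0.201 13.0
  cmd 1.43 got 1.429
```

Run:
```python
from h import *
robot.wait(.5); s=robot.read_state(); print(s["time"],s["torque"][2],s["finger_gap"],s["gripper_force"])
p=robot.camera("wrist"); t=robot.camera("side")
cv2.imwrite("pics/f.png",np.vstack([cv2.resize(p["image"][90:350,130:430],(600,300),interpolation=2)[:, :], cv2.resize(t["image"][90:240,220:420],(600,300),interpolation=2)]))
```

```text
20.5 0.19422807349169452 12.610267289802781 59.83829140663147
```

View pics/f.png

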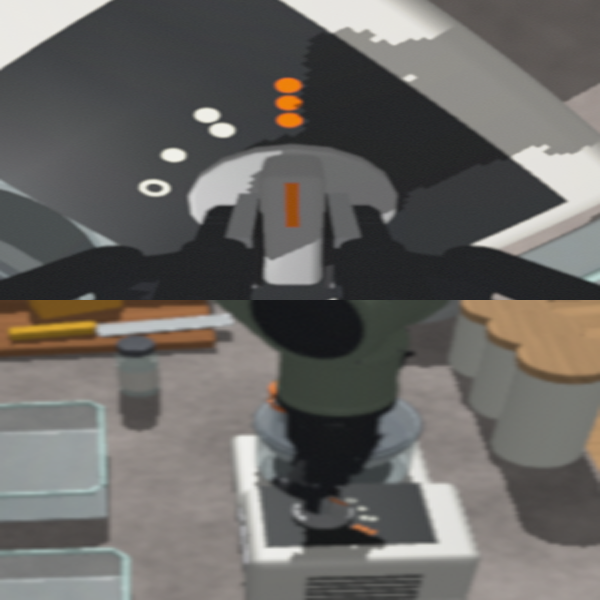

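The pointer line at (292,205) lines up with the three orange dots at about (289,100), and the torque is steady at 0.19 N m. Handing in.

Run:
```python
from h import *
print(robot.finish_job())
```

```text
the job is handed in; nothing more can be done
None
```

The job is handed in: the pusher was lowered fully home onto the chute rim and released, and then the dial was turned to the third click, where the gripper still holds it. It took about 21 s on the robot's clock; no verdict came back.

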